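# Seal the hatch of the polisher's dust box

## Task

The hatch of the green dust box beside the polisher has been left ajar. Swing it down onto its rubber gasket without slamming it, then turn its black T-handle a full quarter turn clockwise to the stop so that the latch draws the hatch tight, and let go. Leave the things lying about where they are.

Things in the scene. Friction and masses are not known exactly. Their poses are not given: they have to be found in the camera images.
- dust_box: Green steel dust box, fixed to the bench: 200 mm deep (x), 170 mm wide (y), 199 mm high at the back, 90 mm at the front. Origin: centre of its underside. +x points to its back, z up; a hatch covers the face that slopes down at 35 degrees towards its front (-x).
- hatch_hinge (a point): Middle of the hinge line, along the box's y, at the upper (far) edge of the sloping face. The frame turns with the hatch: -x points from the hinge to the free edge, y along the hinge, z square out of the outer face. The grey metal hatch is 156 mm wide, 12 mm thick (z 0 to 12 mm), its free edge at x = -167 mm; the handle's axis stands at x = -120 mm, y = 0.
- t_grip (a point): Centre of the T-handle's cross-bar, on its turning axis, 40 mm out from the hatch's outer face. The black bar is 92 mm long (its y), 16 mm wide (x), 18 mm high (z, square out of the hatch), one end striped red; a round 16 mm stem joins its middle to the hatch. It turns with the handle. There are 40 mm from this point to the hatch's outer face.
- hatch (a joint): Hatch angle, rad: 0 = fully tight, its outer normal leaning 35 degrees from vertical towards the box's front; grows as the free edge swings up about the box's +y. Stiff hinge (0.5 N m): stays where left. It meets the gasket at 0.045; 1.6 N m presses it to 0; unlatched it springs back to about 0.03. The latch can catch below about 0.05.
- t_handle (a joint): T-handle angle, rad: 0 = open (bar along the hinge line), 1.57 = latched, at its stop (bar pointing down the slope); grows clockwise seen from outside, about the hatch's -z. From 0.5 on a roller runs up a ramp behind the frame and draws the hatch in; above 1.4 it holds. Takes about 0.2 N m; stays where left. Beyond 0.5 with the hatch up, the pawl would foul the frame.
- mallet: Loose wooden mallet 167 mm long with a dark head, lying in front of the box: leave alone.
- tin: Loose empty pale tin, 103 mm wide, 49 mm high, in front of the box: leave alone.
- wax_bar: Loose red wax bar 99 x 67 x 21 mm, lying to the right of the box's front: leave alone.

How it is judged:
On the way, in this order (a step that is already met when the one before it is completed fails the run):
1. the hatch is lowered onto its gasket (value of joint hatch below 0.06 rad), for 0.1 s.
2. the T-handle is turned to its stop and the hatch is drawn tight (value of joint t_handle above 1.4 rad and value of joint hatch below 0.015 rad), for 0.2 s.
At the end, for the whole second after the job is handed in: The T-handle is turned at least 1.4 rad (of 1.57) clockwise and the hatch is drawn to within 0.015 rad (2.5 mm at its free edge) of fully tight (all of step 2); the robot touches nothing.
It fails at once if the hatch is slammed (closes faster than 2.5 rad/s) (velocity of joint hatch below -2.5 rad/s).
It fails at once if a thing lying about is moved by more than 30 mm (distance of any of mallet, tin, wax_bar from where it was at the start of the episode above 0.03 m).
It also fails if it takes over 38 s, if anything falls off the work surface, if the arm or the gripper's body presses on something with over 40 N, if the wrist force passes 120 N, or if a joint passes its speed limit or range.

## Robot

A 7-joint arm with a two-finger parallel gripper is mounted at the origin on a cart in front of the work surface, level with it; the furniture and walls round the work are solid. World frame = base frame: x ahead of the robot, y to its left, z up, the work surface at z = 0. Lengths are in m, angles in rad, forces in N, time in s.
With the tool pointing down it reaches from about 0.425 to 0.925 m from the base axis. Payload 6.8 kg.
Tool frame: the origin (TCP) lies on the front face of the gripper's body, between the roots of the fingers; the fingertips stand 73 mm ahead of it and the grasp point (between the pads) lies 54 mm ahead of it (bot.finger_overhang is the z of the fingertips in the tool frame, in m); z points along the fingers, y is the line along which they close (so a half turn about z gives the same grasp; the last joint's range is limited). The gripper opens to 85 mm and grips with 20 to 120 N. Pads are 22 mm wide; open, the fingers measure 114 mm over their backs; the gripper's body (76 mm by 85 mm) begins 54 mm behind the grasp point. The pads swing forward as they close: fully open they stand 13 mm farther back than shut.
Start: joints at [-1.414, 0.477, 0.022, 1.555, -0.011, 1.109, -0.083], TCP at [0.177, 0.651, 0.304] pointing down, gripper open.
Joint ranges: [-2.96, 2.96], [-0.34, 2.1], [-1.41, 1.46], [0.24, 2.44], [-1.37, 4.51], [0.17, 1.92], [-2.96, 2.96]. Speed limits (rad/s): [2.39, 2.39, 3.14, 3.14, 3.14, 3.14, 3.14].

## Interface

Orientations are given as a unit quaternion [w, x, y, z].
In Python, from station import bot gives the robot as it stands.
- The arm moves only by the tool servo_tool, never from a script. Its argument "motion" is one flat list of numbers, 7 for each row, row after row: the shift along the tool's x, y, z as a fraction of full scale, then the turn, a rotation vector about the tool's x, y, z as a fraction of full scale, then the closure, from 0 (fully open) to 1 (shut). In form: [tx, ty, tz, ax, ay, az, gripper, tx, ty, tz, ax, ay, az, gripper, ...]. A call has 1 to 5 rows; each row shifts and turns the commanded pose from where the row before left it, along the tool's axes as they then stand; what a row does not reach is not made up. Full scale, the value 1, is 0.02 m for a shift and 0.15 rad for a turn. A row lasts 1/8 s, in which the tool goes at most 62.5 mm and 10.7 degrees, less where a joint would pass 70% of its speed; a pose out of reach is approached as far as the arm can. A call with a number of a shift or a turn outside -1 to 1 is refused whole. A call with a gripper value outside its range is refused whole. The fingers move at their own pace and stop on an object; "grip_force" is the grip in N (left out, the last holds). Time passes only in rows, so rows that do not move let the fingers close. It gives the time, the measured TCP pose, the force, the opening and the grip force at its end, in the units of the state.
- bot.get_obs(): the state, without advancing time (a new reading comes with each control period).
- bot.read_camera(name): name is "scene" or "top" or "wrist"; returns the picture (400x640x3 uint8, red, green, blue); there is no depth.
- bot.get_calibration(name): a dict with "mtx" (3x3 intrinsics, pixels), "rvec" (rotation vector, rad) and "tvec" (3), from world to camera coordinates, as OpenCV has them. Camera axes: x right, y down, z forward; pixel columns grow to the right and rows downward; lengths in m; the calibration is good to about 2 mm. The wrist camera is an equidistant fisheye: a pixel r from the principal point sees the ray r / f radians off the axis. A picture is of the moment at which its call begins: read the wrist's pose just before it. get_calibration takes no time and is no camera call; for the wrist camera it gives the pose at the moment of the call.
- bot.hand_in(): hands the job in; it is judged then, once.
Trained networks look in the newest picture that a camera, given by its name, has taken for a name from the list of things; names that differ only in an ending like _2 or _b are one class to them, and where a whole thing is asked for, a point or a joint stands for the part that bears it (a point fixed in the world has none). Each returns a list of dicts, best first, with "p" (0 to 1); they miss things now and then, are a little off and sometimes report something else, mostly with a low value. They report only what shows in the picture. A call takes as long as a camera call.
- bot.boxes_of(camera, name): "uv" ([column, row] in pixels, amid what is visible of it).
The state is a dict: "t": time; "q": joint angles; "joint_vel": joint speeds; "joint_torque": joint torques, N m; "eef_pos": TCP position; "tool_rot": TCP orientation; "contact_force": force on the tool from outside, world axes, zero at the start; "torque": the same for the moment, N m; "gripper_width": opening from 0.0 (shut) to 1.0 (fully open); "grasp_force": force on a finger pad.
Only numpy, scipy, OpenCV 4.12 (cv2) and the standard library are available. Lean on these libraries where they do the work, as an engineer would, in place of code of your own. Each camera call takes 0.05 s, during which the arm holds its last target. There are 200 camera calls.

## Working session

There is one attempt and no reset: what is moved stays moved. The work goes in short steps, Python scripts to look and compute and a tool call to move; the robot and the scene stay as the last step left them, time stands still between calls to the robot, and variables do not carry over. Pictures are saved under pics/ and viewed, at most 10 in all, crops included, and the job is handed in when it is done.

Besides the shell and the picture viewer there is one more tool, called after "Emit:" as name(argument=value, ...), one argument or row to a line, values as JSON. servo_tool: Moves the arm, as the interface text tells. Shift numbers are shares of 0.02 m and turn numbers shares of 0.15 rad, none past 1 either way. Its arguments: {"type":"object","properties":{"motion":{"type":"array","items":{"type":"number","minimum":-1,"maximum":1}},"grip_force":{"type":"number"}},"required":["motion"]}

```bash
mkdir -p pics; python3 - <<'E'
from station import bot
import cv2
for c in("scene","top"):
    im=bot.read_camera(c); cv2.imwrite(f"pics/{c}0.png",im[:,:,::-1])
    k=bot.get_calibration(c);print(c,k)
    for n in("dust_box","hatch_hinge","t_grip","hatch","t_handle","mallet","tin","wax_bar"):
        print(n,[(r['uv'],round(r['p'],2)) for r in bot.boxes_of(c,n)[:2]])
o=bot.get_obs();print(o)
E
```

```text
scene {'mtx': array([[417.32880317,   0.        , 321.66957905],
       [  0.        , 417.32880317, 203.15323545],
       [  0.        ,   0.        ,   1.        ]]), 'rvec': array([ 2.17920496, -1.12915985,  0.44585411]), 'tvec': array([-0.1832894 ,  0.45214835,  0.70876125])}
dust_box [([270.3, 173.2], 0.89)]
hatch_hinge [([265.3, 159.1], 0.62), ([260.3, 155.1], 0.26)]
t_grip [([260.0, 156.2], 0.95)]
hatch [([266.9, 158.7], 0.97)]
t_handle [([260.4, 156.9], 0.91)]
mallet [([314.3, 274.9], 0.66), ([259.0, 155.8], 0.37)]
tin [([235.4, 254.3], 0.83)]
wax_bar [([386.0, 345.3], 0.76)]
top {'mtx': array([[488.00371359,   0.        , 329.91550538],
       [  0.        , 488.00371359, 201.0990036 ],
       [  0.        ,   0.        ,   1.        ]]), 'rvec': array([ 2.14937152, -2.07108313,  0.20812976]), 'tvec': array([0.08809957, 0.5112788 , 1.35674474])}
dust_box [([256.4, 182.6], 0.82)]
hatch_hinge [([259.2, 191.1], 0.79)]
t_grip [([264.5, 199.6], 0.65)]
hatch []
t_handle [([265.8, 196.2], 0.82)]
mallet [([332.6, 236.0], 0.66)]
tin [([275.6, 259.7], 0.67), ([332.5, 239.0], 0.6)]
wax_bar [([410.6, 254.0], 0.95)]
{'t': 0.9, 'q': array([-1.41411007,  0.47699216,  0.02240232,  1.55542486, -0.01151006,
        1.10930898, -0.08306761]), 'joint_vel': array([-9.91733756e-05, -8.21860757e-04, -7.59862103e-04, -7.48434926e-04,
        1.58750885e-03,  1.73655237e-03,  2.26034946e-03]), 'joint_torque': array([ 9.78384196e-04, -5.96326625e+01,  1.60664231e+00, -2.81542718e+01,
        1.24882639e-02,  1.45641636e-03,  3.19172921e-05]), 'eef_pos': array([0.17664474, 0.65147751, 0.30390269]), 'tool_rot': array([-1.08544542e-05,  1.32004483e-01,  9.91249119e-01, -1.81880166e-06]), 'contact_force': array([ 0.67766471, -0.68794946,  0.63205455]), 'torque': array([-0.01164428,  0.01241932, -0.028087  ]), 'grasp_force': 0.0, 'gripper_width': 0.9981453862375463}
```

View pics/scene0.png

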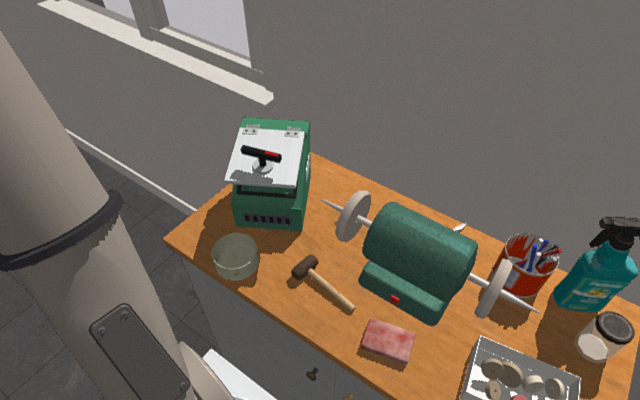

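View pics/top0.png

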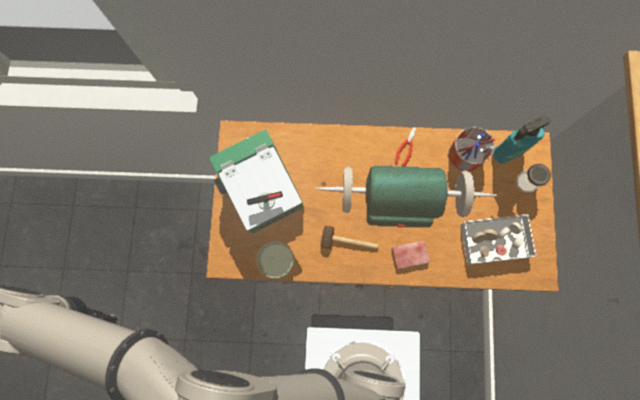

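The scene picture shows the box at about (270,175) with the hatch ajar and the handle at (260,156), its red end to the right. In the top picture the box is at (256,185), the handle at (265,198) and the tin at (276,260), in front of the box. I'll zoom in for corners.

```bash
python3 - <<'E'
import cv2,numpy as np
a=cv2.imread("pics/scene0.png")[110:235,220:320];b=cv2.imread("pics/top0.png")[125:240,203:308]
a=cv2.resize(a,None,fx=4,fy=4,interpolation=cv2.INTER_CUBIC);b=cv2.resize(b,None,fx=3.75,fy=3.75,interpolation=cv2.INTER_CUBIC)
c=np.zeros((500,800,3),np.uint8);c[:a.shape[0],:400]=a;c[:b.shape[0],400:400+b.shape[1]]=b[:, :400];cv2.imwrite("pics/crop.png",c)
E
```

```text
(no output)
```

View pics/crop.png

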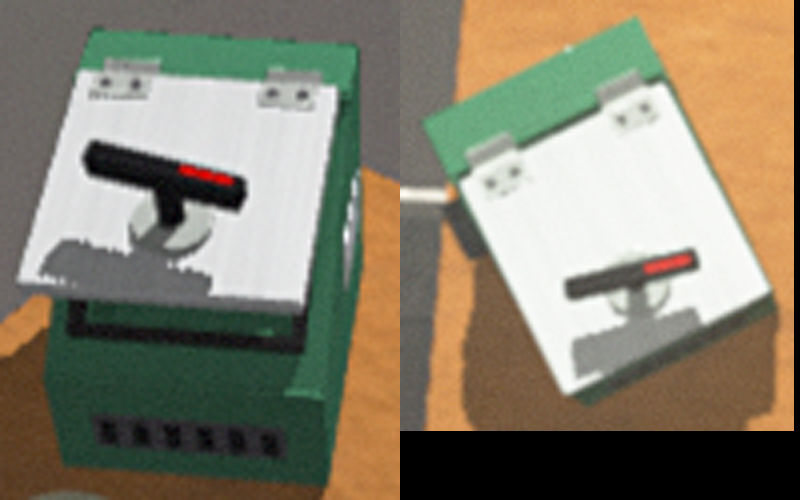

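```bash
cat > fit.py <<'E'
import numpy as np,cv2
from scipy.optimize import least_squares
from scipy.spatial.transform import Rotation as R
from station import bot
L={n:i for i,n in enumerate("BL BR FL FR HL HR EL ER CL CR".split())}
def pts(p):
    x,y,w,a,h,hx,hz=p
    T=lambda q:R.from_euler('z',w).apply(q)+[x,y,0]
    H=lambda q:T(R.from_euler('y',a-np.radians(35)).apply(q)+[hx,0,hz])
    s,c=np.sin(h)*.046,np.cos(h)*.046
    return dict(BL=T([.1,.085,.199]),BR=T([.1,-.085,.199]),FL=T([-.1,.085,0]),FR=T([-.1,-.085,0]),
     HL=H([0,.078,.012]),HR=H([0,-.078,.012]),EL=H([-.167,.078,.012]),ER=H([-.167,-.078,.012]),
     GL=H([-.12+s,c,.061]),GR=H([-.12-s,-c,.061]),G=H([-.12,0,.052]),hinge=H([0,0,0]),n=H([0,0,1])-H([0,0,0]),u=H([-1,0,0])-H([0,0,0]),bar=(H([-s,-c,0])-H([0,0,0]))/.046)
obs={"scene":dict(BL=(243.75,117),BR=(309.25,121.3),FL=(236.3,226.3),FR=(301.8,231.3),HL=(240,127.5),HR=(304.5,131.3),EL=(224.5,180.5),ER=(296.5,185.5),GL=(242.5,147),GR=(281,156.5)),
"top":dict(BL=(209.7,157.5),BR=(265.7,129.5),HL=(219,173),HR=(273.7,146.9),EL=(246.2,230.3),ER=(301.7,203.1),GL=(248.3,202),GR=(281.4,194))}
K={c:bot.get_calibration(c) for c in obs}
def res(p):
    P=pts(p);r=[]
    for c in obs:
        q=cv2.projectPoints(np.array([P[k] for k in obs[c]]),K[c]["rvec"],K[c]["tvec"],K[c]["mtx"],None)[0][:,0]
        r.append((q-np.array(list(obs[c].values()))).ravel())
    return np.concatenate(r+[[(p[5]-.053)/.004,(p[6]-.199)/.004]])
s=least_squares(res,[.75,.3,0.4,.3,.2,.053,.199],loss='soft_l1')
def show():
    print(s.x.round(4));print(res(s.x).round(1))
    for k,v in pts(s.x).items():print(k,v.round(4))
if __name__=="__main__":show()
E
python3 fit.py
```

```text
[0.5383 0.3053 0.518  0.5083 0.2366 0.0472 0.1956]
[-0.9 -0.5  0.9 -0.5 -0.4  1.9  0.5  2.1  0.3 -0.3  0.2  0.1 -0.2  0.1
 -1.   0.3 -1.2 -0.4 -0.1  0.3 -1.  -0.1  1.  -0.5  0.  -0.1 -0.8 -0.6
  1.5 -0.2  0.2 -0.5 -1.3  0.2  1.8 -0.4 -1.4 -0.9]
BL [0.5831 0.4286 0.199 ]
BR [0.6673 0.2809 0.199 ]
FL [0.4094 0.3296 0.    ]
FR [0.4935 0.1819 0.    ]
HL [0.5397 0.3958 0.2075]
HR [0.6169 0.2603 0.2075]
EL [0.3953 0.3136 0.1904]
ER [0.4726 0.178  0.1904]
GL [0.4574 0.3106 0.2451]
GR [0.4831 0.2223 0.2429]
G [0.471  0.2669 0.235 ]
hinge [0.5794 0.3286 0.1956]
n [-0.089  -0.0507  0.9947]
u [-0.8642 -0.4925 -0.1024]
bar [ 0.2788 -0.96   -0.024 ]
```

```bash
cat > plan.py <<'E'
import sys,numpy as np
from scipy.spatial.transform import Rotation as R, Slerp
from station import bot
import fit
def target(hatch,h,off,dg=(0,0,0),p=None):
    p=np.array(fit.s.x if p is None else p);p[3]=hatch;p[4]=h;P=fit.pts(p)
    z=-P['n'];x=-P['bar'];y=np.cross(z,x)
    return P['G']+P['n']*(.054+off)+np.array(dg),R.from_matrix(np.c_[x,y,z])
def pose():
    o=bot.get_obs();q=o['tool_rot'];return np.array(o['eef_pos']),R.from_quat(np.r_[q[1:],q[0]]),o
def rows(p,r,ways,grip,nmin=1):
    """ways: list of (pos,rot); prints rows of 7 following straight lines"""
    out=[]
    for tp,tr in ways:
        d=np.linalg.norm(tp-p);a=(r.inv()*tr).magnitude()
        n=max(nmin,int(np.ceil(max(d/.0195,a/.145))));p0,r0=p,r
        for i in range(1,n+1):
            q=p0+(tp-p0)*i/n;w=r0*R.from_rotvec((r0.inv()*tr).as_rotvec()*i/n)
            m=np.clip(np.r_[r.inv().apply(q-p)/.02,(r.inv()*w).as_rotvec()/.15],-1,1).round(2)
            p=p+r.apply(m[:3]*.02);r=r*R.from_rotvec(m[3:]*.15);out.append([*m,grip])
    for i in range(0,len(out),5):print([float(v) for k in out[i:i+5] for v in k])
    return p,r
E
python3 - <<'E'
from plan import *
p,r,o=pose();print(target(.508,.237,.08)[0],o['t'])
via=np.array([.36,.45,.36]);t=target(.508,.237,.08)
half=r*R.from_rotvec((r.inv()*t[1]).as_rotvec()*.5)
rows(p,r,[(via,half),t],0)
E
```

```text
[0.45906669 0.26008879 0.36828247] 0.9
[-0.77, -0.49, -0.19, -0.02, -0.01, 0.23, 0.0, -0.78, -0.46, -0.18, -0.03, -0.0, 0.23, 0.0, -0.8, -0.43, -0.19, -0.02, -0.01, 0.22, 0.0, -0.81, -0.41, -0.19, -0.02, -0.01, 0.23, 0.0, -0.82, -0.38, -0.19, -0.02, -0.0, 0.23, 0.0]
[-0.84, -0.34, -0.19, -0.03, -0.01, 0.23, 0.0, -0.85, -0.32, -0.19, -0.02, -0.01, 0.22, 0.0, -0.86, -0.29, -0.19, -0.02, -0.0, 0.23, 0.0, -0.87, -0.26, -0.19, -0.03, -0.01, 0.23, 0.0, -0.88, -0.23, -0.2, -0.02, -0.0, 0.23, 0.0]
[-0.88, -0.19, -0.19, -0.02, -0.01, 0.22, 0.0, -0.9, -0.17, -0.19, -0.03, -0.01, 0.23, 0.0, -0.89, -0.13, -0.19, -0.02, -0.0, 0.23, 0.0, -0.91, -0.11, -0.19, -0.02, -0.01, 0.23, 0.0, -0.9, -0.07, -0.19, -0.02, -0.01, 0.22, 0.0]
[-0.93, -0.3, -0.05, -0.03, -0.01, 0.31, 0.0, -0.94, -0.25, -0.05, -0.03, -0.01, 0.31, 0.0, -0.95, -0.21, -0.05, -0.03, -0.01, 0.31, 0.0, -0.95, -0.17, -0.06, -0.04, -0.0, 0.31, 0.0, -0.97, -0.12, -0.05, -0.03, -0.01, 0.31, 0.0]
[-0.97, -0.07, -0.05, -0.03, -0.01, 0.31, 0.0, -0.97, -0.03, -0.05, -0.03, -0.01, 0.31, 0.0, -0.98, 0.01, -0.04, -0.03, -0.01, 0.32, 0.0, -0.97, 0.07, -0.05, -0.04, -0.01, 0.31, 0.0, -0.96, 0.1, -0.04, -0.03, -0.01, 0.31, 0.0]
[-0.96, 0.16, -0.05, -0.03, -0.0, 0.31, 0.0]
```

Emit:
servo_tool(
  motion=[-0.77,-0.49,-0.19,-0.02,-0.01,0.23,0,-0.78,-0.46,-0.18,-0.03,0,0.23,0,-0.8,-0.43,-0.19,-0.02,-0.01,0.22,0,-0.81,-0.41,-0.19,-0.02,-0.01,0.23,0,-0.82,-0.38,-0.19,-0.02,0,0.23,0],
)

```text
t: 1.52
eef_pos: [0.2387, 0.5832, 0.323]
tool_rot: [0.003, 0.218, 0.976, 0.008]
contact_force: [0.1, -0.7, 0.7]
gripper_width: 1.001
grasp_force: 0.0
```

Emit:
servo_tool(
  motion=[-0.84,-0.34,-0.19,-0.03,-0.01,0.23,0,-0.85,-0.32,-0.19,-0.02,-0.01,0.22,0,-0.86,-0.29,-0.19,-0.02,0,0.23,0,-0.87,-0.26,-0.19,-0.03,-0.01,0.23,0,-0.88,-0.23,-0.2,-0.02,0,0.23,0],
)

```text
t: 2.15
eef_pos: [0.2997, 0.5161, 0.3416]
tool_rot: [0.007, 0.3, 0.954, 0.017]
contact_force: [0.7, 0.2, 0.5]
gripper_width: 0.996
grasp_force: 0.0
```

Emit:
servo_tool(
  motion=[-0.88,-0.19,-0.19,-0.02,-0.01,0.22,0,-0.9,-0.17,-0.19,-0.03,-0.01,0.23,0,-0.89,-0.13,-0.19,-0.02,0,0.23,0,-0.91,-0.11,-0.19,-0.02,-0.01,0.23,0,-0.9,-0.07,-0.19,-0.02,-0.01,0.22,0],
)

```text
t: 2.78
eef_pos: [0.3608, 0.4491, 0.3604]
tool_rot: [0.011, 0.379, 0.925, 0.024]
contact_force: [0.8, 0.8, 0.1]
gripper_width: 0.999
grasp_force: 0.0
```

Tracks well.

Emit:
servo_tool(
  motion=[-0.93,-0.3,-0.05,-0.03,-0.01,0.31,0,-0.94,-0.25,-0.05,-0.03,-0.01,0.31,0,-0.95,-0.21,-0.05,-0.03,-0.01,0.31,0,-0.95,-0.17,-0.06,-0.04,0,0.31,0,-0.97,-0.12,-0.05,-0.03,-0.01,0.31,0],
)

```text
t: 3.4
eef_pos: [0.4055, 0.3624, 0.3639]
tool_rot: [0.015, 0.484, 0.874, 0.035]
contact_force: [0.0, -0.1, 0.8]
gripper_width: 1.001
grasp_force: 0.0
```

Emit:
servo_tool(
  motion=[-0.97,-0.07,-0.05,-0.03,-0.01,0.31,0,-0.97,-0.03,-0.05,-0.03,-0.01,0.31,0,-0.98,0.01,-0.04,-0.03,-0.01,0.32,0,-0.97,0.07,-0.05,-0.04,-0.01,0.31,0,-0.96,0.1,-0.04,-0.03,-0.01,0.31,0],
)

```text
t: 4.03
eef_pos: [0.4506, 0.2762, 0.3675]
tool_rot: [0.02, 0.583, 0.811, 0.045]
contact_force: [-0.1, 0.1, 0.1]
gripper_width: 1.0
grasp_force: 0.0
```

Emit:
servo_tool(
  motion=[-0.96,0.16,-0.05,-0.03,0,0.31,0,0,0,0,0,0,0,0],
)

```text
t: 4.28
eef_pos: [0.46, 0.2585, 0.3686]
tool_rot: [0.02, 0.602, 0.797, 0.048]
contact_force: [-0.3, 1.5, -0.1]
gripper_width: 0.995
grasp_force: 0.0
```

```bash
python3 - <<'E'
from plan import *
import cv2
p,r,o=pose();print(o['q'].round(3),target(.508,.237,.08)[0]-p)
k=bot.get_calibration("wrist");im=bot.read_camera("wrist");cv2.imwrite("pics/w0.png",im[:,:,::-1]);print(k)
for n in("t_grip","t_handle","hatch_hinge"):print(n,[(d['uv'],round(d['p'],2)) for d in bot.boxes_of("wrist",n)])
P=fit.pts(fit.s.x);Rc=cv2.Rodrigues(k['rvec'])[0]
for n in("G","GL","GR","EL","ER","HL","HR"):
    c=Rc@P[n]+k['tvec'];rr=np.hypot(c[0],c[1]);th=np.arctan2(rr,c[2]);f=k['mtx'][0,0]
    print(n,(k['mtx'][:2,2]+f*th*c[:2]/rr).round(1))
E
```

```text
[-0.992  0.124  0.395  1.905 -0.046  1.019 -0.303] [-0.00095315  0.00163787 -0.00026907]
{'mtx': array([[309.70691629,   0.        , 320.74336278],
       [  0.        , 309.70691629, 198.23067884],
       [  0.        ,   0.        ,   1.        ]]), 'rvec': array([-2.86770865, -0.37837424, -0.19655452]), 'tvec': array([-0.54729221,  0.08692965,  0.42321985])}
t_grip [([324.7, 198.7], 0.9), ([358.7, 174.6], 0.2)]
t_handle [([321.7, 199.6], 0.84)]
hatch_hinge [([362.4, 174.3], 0.88)]
G [320.2 210.9]
GL [319.8 146.3]
GR [320.5 274.9]
EL [239.6 117.7]
ER [291.1 285.9]
HL [440.6  72. ]
HR [464.3 243.8]
```

View pics/w0.png

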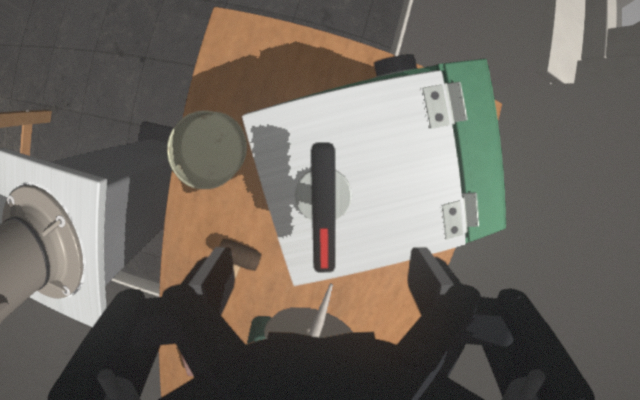

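The wrist picture confirms the fit. The bar ends are at (322,144) and (324,270), 3–4 px from the prediction, and the hatch corners are within 3 px. I'll plan the descent with a small correction.

```bash
python3 - <<'E'
from plan import *
p,r,o=pose()
tp,tr=target(.508,.237,0);tp=tp+tr.apply([.002,.0017,0])
rows(p,r,[(tp,tr)],0)
E
```

```text
[0.01, 0.02, 0.8, 0.0, -0.0, 0.0, 0.0, 0.01, 0.02, 0.8, 0.0, -0.0, 0.0, 0.0, 0.01, 0.01, 0.8, 0.0, -0.0, 0.0, 0.0, 0.0, 0.02, 0.8, 0.0, -0.0, 0.01, 0.0, 0.01, 0.02, 0.8, 0.0, -0.01, -0.0, 0.0]
```

Emit:
servo_tool(
  motion=[0.01,0.02,0.8,0,0,0,0,0.01,0.02,0.8,0,0,0,0,0.01,0.02,0.8,0,0,0,0,0.01,0.02,0.8,0,0,0,0,0.01,0.02,0.8,0,0,0,0],
  grip_force=30,
)

```text
t: 5.1
eef_pos: [0.4679, 0.2658, 0.2877]
tool_rot: [0.02, 0.6, 0.798, 0.047]
contact_force: [-0.6, -0.3, 0.6]
gripper_width: 0.999
grasp_force: 0.0
```

Emit:
servo_tool(
  motion=[0,0,0,0,0,0,1,0,0,0,0,0,0,1,0,0,0,0,0,0,1,0,0,0,0,0,0,1,0,0,0,0,0,0,1],
)

```text
t: 5.72
eef_pos: [0.468, 0.2659, 0.2895]
tool_rot: [0.02, 0.601, 0.798, 0.048]
contact_force: [-1.4, -1.3, 1.6]
gripper_width: 0.183
grasp_force: 36.0
```

```bash
python3 - <<'E'
from plan import *
p,r,o=pose();print(o['gripper_width'],o['grasp_force'],o['contact_force'],p,target(.508,.237,0)[0])
# lower: hatch .508->.02, tool tilt lags by up to 8 deg
g0=r.inv().apply(p-target(.508,.237,0)[0]);ways=[]
for f in np.linspace(0,1,13)[1:]:
    a=.508+f*(.02-.508);G,tr=target(a,.237,-.054)
    z=tr.apply([0,0,1]);tr=R.from_rotvec(tr.apply([1,0,0])*0)*tr
    t1=target(.508+f*(.165-.508),.237,0)[1]
    ways.append((G-t1.apply([0,0,.054])+t1.apply(g0),t1))
P,_=rows(p,r,ways,1);print(P)
E
```

```text
0.1831179781945084 35.96512483432889 [-1.43153651 -1.30253147  1.64072869] [0.46800897 0.26590451 0.28950453] [0.4662037  0.2641563  0.28870535]
[-0.04, -0.17, 0.24, -0.18, 0.04, -0.0, 1.0, -0.04, -0.17, 0.25, -0.18, 0.04, -0.0, 1.0, -0.04, -0.17, 0.24, -0.19, 0.05, -0.0, 1.0, -0.04, -0.17, 0.25, -0.18, 0.04, -0.0, 1.0, -0.04, -0.16, 0.25, -0.19, 0.05, -0.0, 1.0]
[-0.04, -0.16, 0.25, -0.18, 0.04, -0.0, 1.0, -0.04, -0.15, 0.25, -0.19, 0.05, -0.0, 1.0, -0.04, -0.16, 0.25, -0.19, 0.04, -0.0, 1.0, -0.03, -0.15, 0.25, -0.18, 0.05, -0.0, 1.0, -0.04, -0.15, 0.26, -0.19, 0.04, -0.0, 1.0]
[-0.03, -0.14, 0.25, -0.18, 0.05, -0.0, 1.0, -0.04, -0.14, 0.25, -0.19, 0.04, -0.0, 1.0]
[0.44882822 0.25493138 0.22229176]
```

Emit:
servo_tool(
  motion=[-0.04,-0.17,0.24,-0.18,0.04,0,1,-0.04,-0.17,0.25,-0.18,0.04,0,1,-0.04,-0.17,0.24,-0.19,0.05,0,1,-0.04,-0.17,0.25,-0.18,0.04,0,1,-0.04,-0.16,0.25,-0.19,0.05,0,1],
)

```text
t: 6.35
eef_pos: [0.4573, 0.2598, 0.2634]
tool_rot: [0.049, 0.597, 0.793, 0.114]
contact_force: [-4.7, -2.3, 10.0]
gripper_width: 0.182
grasp_force: 48.3
```

Emit:
servo_tool(
  motion=[-0.04,-0.16,0.25,-0.18,0.04,0,1,-0.04,-0.15,0.25,-0.19,0.05,0,1,-0.04,-0.16,0.25,-0.19,0.04,0,1,-0.03,-0.15,0.25,-0.18,0.05,0,1,-0.04,-0.15,0.26,-0.19,0.04,0,1],
)

```text
t: 6.98
eef_pos: [0.4511, 0.2562, 0.2352]
tool_rot: [0.077, 0.59, 0.783, 0.18]
contact_force: [-8.5, -5.7, 14.8]
gripper_width: 0.181
grasp_force: 74.0
```

Emit:
servo_tool(
  motion=[-0.03,-0.14,0.25,-0.18,0.05,0,1,-0.04,-0.14,0.25,-0.19,0.04,0,1,0,0,0,0,0,0,1],
)

```text
t: 7.35
eef_pos: [0.45, 0.2555, 0.2239]
tool_rot: [0.089, 0.586, 0.779, 0.206]
contact_force: [-9.1, -6.0, 15.5]
gripper_width: 0.184
grasp_force: 85.4
```

```bash
python3 - <<'E'
from plan import *
import cv2
p,r,o=pose();print(o['q'].round(3),p,r.as_matrix().round(3),o['contact_force'],o['torque'])
for c in("scene","top"):
    cv2.imwrite(f"pics/{c}1.png",bot.read_camera(c)[:,:,::-1])
a=cv2.imread("pics/scene1.png")[110:235,220:320];b=cv2.imread("pics/top1.png")[125:240,203:308]
a=cv2.resize(a,None,fx=4,fy=4,interpolation=cv2.INTER_CUBIC);b=cv2.resize(b,None,fx=3.75,fy=3.75,interpolation=cv2.INTER_CUBIC)
c=np.zeros((500,800,3),np.uint8);c[:a.shape[0],:400]=a;c[:b.shape[0],400:400+b.shape[1]]=b[:, :400];cv2.imwrite("pics/crop1.png",c)
E
```

```text
[-1.005  0.194  0.377  2.287 -0.06   0.225 -0.316] [0.44996295 0.25553474 0.22385376] [[-0.297  0.876  0.379]
 [ 0.949  0.228  0.217]
 [ 0.104  0.425 -0.899]] [-9.06148701 -5.95789771 15.48599876] [ 0.44536456 -1.17070287 -0.128694  ]
```

View pics/crop1.png

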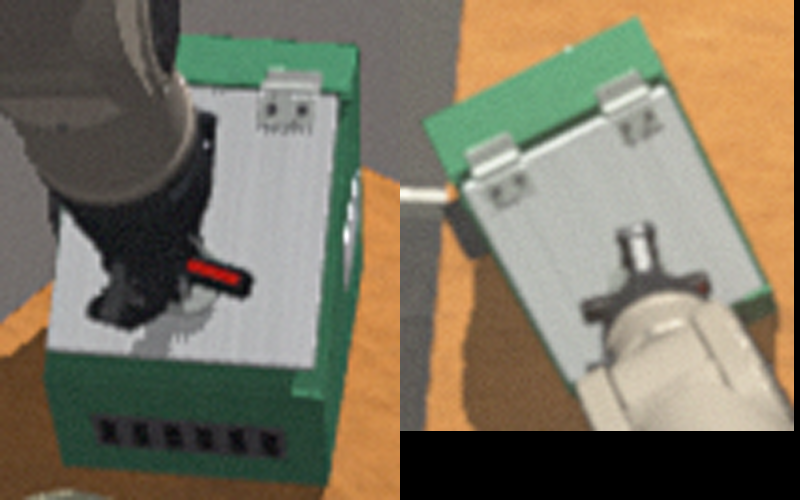

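The hatch is down, nearly flush: its free edge in the crop runs (48,350)–(313,367), and the bar is still gripped. I'll check the angle and plan the turn.

```bash
python3 - <<'E'
from plan import *
import cv2
k=fit.K["scene"]
for a in(0,.03,.06,.1):
    q=np.array(fit.s.x);q[3]=a;P=fit.pts(q)
    print(a,cv2.projectPoints(np.array([P['EL'],P['ER']]),k['rvec'],k['tvec'],k['mtx'],None)[0].round(1).ravel(),"obs 232,197.5 298.3,201.8")
p,r,o=pose();g=p+r.apply([0,0,.054]);print(g,target(.03,.237,-.054)[0],target(.0,.237,-.054)[0])
E
```

```text
0 [232.4 198.  298.3 202.9] obs 232,197.5 298.3,201.8
0.03 [231.9 197.5 298.  202.5] obs 232,197.5 298.3,201.8
0.06 [231.4 197.  297.8 201.9] obs 232,197.5 298.3,201.8
0.1 [230.7 196.1 297.6 201.1] obs 232,197.5 298.3,201.8
[0.4704389  0.26723906 0.1753513 ] [0.4674172  0.26484789 0.17320942] [0.46805076 0.26520896 0.16935447]
```

Emit:
servo_tool(
  motion=[0,0.02,0.1,0,0,0,1,0,0.02,0.1,0,0,0,1,0,0,0,0,0,0,1],
  grip_force=50,
)

```text
t: 7.82
eef_pos: [0.451, 0.2561, 0.2205]
tool_rot: [0.088, 0.586, 0.779, 0.205]
contact_force: [-18.9, -10.4, 23.9]
gripper_width: 0.181
grasp_force: 103.5
```

Emit:
servo_tool(
  motion=[0,0,0,0,0,0.5,1,0,0,0,0,0,0.5,1,0,0,0,0,0,0.5,1],
)

```text
t: 8.2
eef_pos: [0.4508, 0.2561, 0.2202]
tool_rot: [0.064, 0.671, 0.707, 0.213]
contact_force: [-19.5, -9.2, 24.2]
gripper_width: 0.184
grasp_force: 98.5
```

```bash
python3 -c "
from plan import *
p,r,o=pose();print(o['q'].round(3),p+r.apply([0,0,.054]),o['contact_force'],o['torque'],r.inv().apply(o['contact_force']),r.inv().apply(o['torque']),o['grasp_force'])"
```

```text
[-1.044  0.207  0.424  2.288 -0.136  0.221 -0.469] [0.47111119 0.26772786 0.17159918] [-19.53319914  -9.22979844  24.16410773] [ 0.34229105 -0.42243028  0.05782595] [ -2.48941503  -8.7319655  -31.11582783] [-0.43243027  0.33428543 -0.01454854] 98.54127048980445
```

Emit:
servo_tool(
  motion=[0,0,0,0,0,0.6,1,0,0,0,0,0,0.6,1,0,0,0,0,0,0.6,1,0,0,0,0,0,0.6,1],
)

```text
t: 8.7
eef_pos: [0.4505, 0.257, 0.22]
tool_rot: [0.024, 0.787, 0.576, 0.221]
contact_force: [-17.2, -4.3, 21.0]
gripper_width: 0.18
grasp_force: 81.8
```

```bash
python3 -c "
from plan import *
p,r,o=pose();print(o['q'].round(3),p+r.apply([0,0,.054]),r.inv().apply(o['contact_force']),r.inv().apply(o['torque']),o['grasp_force'])
M=r.as_matrix();q=fit.s.x;
for h in(.5,.6,.7,.8,.9):print(h,np.degrees(np.arcsin(M[:,1]@fit.pts([*q[:3],0,h,*q[5:]])['bar'])))"
```

```text
[-1.125  0.215  0.516  2.292 -0.246  0.222 -0.721] [0.47081525 0.26867649 0.17133723] [ -1.35009974  -7.84102671 -26.31813407] [ 0.41498087  0.42889886 -0.02189407] 81.76849420044164
0.5 18.88356542998167
0.6 13.192735871136115
0.7 7.500131331020413
0.8 1.8065658031825669
0.9 -3.8872262178892876
```

Emit:
servo_tool(
  motion=[0,0,0,0,0,0.6,1,0,0,0,0,0,0.6,1,0,0,0,0,0,0.6,1,0,0,0,0,0,0.6,1,0,0,0,0,0,0.6,1],
)

```text
t: 9.32
eef_pos: [0.451, 0.2573, 0.2198]
tool_rot: [-0.026, 0.895, 0.386, 0.221]
contact_force: [-10.3, -0.7, 13.6]
gripper_width: 0.183
grasp_force: 50.0
```

```bash
cat > chk.py <<'E'
from plan import *
from scipy.optimize import brentq
p,r,o=pose();print(o['q'].round(3),p+r.apply([0,0,.054]),r.inv().apply(o['contact_force']),r.inv().apply(o['torque']),o['grasp_force'])
M=r.as_matrix();q=fit.s.x
print(brentq(lambda h:M[:,1]@fit.pts([*q[:3],0,h,*q[5:]])['bar'],0,2.2))
E
python3 chk.py
```

```text
[-1.222  0.229  0.631  2.296 -0.389  0.229 -1.029] [0.4712416  0.26897083 0.1711405 ] [ -1.04016932  -5.07020977 -16.22856724] [ 0.50474361 -0.01043391 -0.00421199] 49.98990124091506
1.2785180150561979
```

Emit:
servo_tool(
  motion=[0,0,0,0,0,0.6,1,0,0,0,0,0,0.6,1,0,0,0,0,0,0.5,1,0,0,0,0,0,0.5,1],
)

```text
t: 9.82
eef_pos: [0.4511, 0.2573, 0.2196]
tool_rot: [-0.061, 0.946, 0.235, 0.214]
contact_force: [-4.2, 0.5, 8.2]
gripper_width: 0.179
grasp_force: 53.9
```

```bash
python3 chk.py
```

```text
[-1.29   0.242  0.715  2.299 -0.499  0.237 -1.249] [0.47137191 0.26894659 0.17091993] [ 0.422496   -2.53934636 -8.81653507] [ 0.71529177 -0.09965155 -1.13178904] 53.94674537703395
1.6022452139275372
```

At the stop (moment −1.1 N m about the tool's z). I'll release and retreat.

Emit:
servo_tool(
  motion=[0,0,0,0,0,0,1,0,0,0,0,0,0,0,0,0,0,0,0,0,0,0,0,0,0,0,0,0,0,0,0,0,0,0,0],
)

```text
t: 10.45
eef_pos: [0.4509, 0.2557, 0.2185]
tool_rot: [-0.06, 0.947, 0.235, 0.213]
contact_force: [-0.5, -0.7, 1.1]
gripper_width: 0.994
grasp_force: 0.0
```

Emit:
servo_tool(
  motion=[0,0,-0.6,0,0,0,0,0,0,-0.8,0,0,0,0,0,0,-0.8,0,0,0,0,0,0,-0.8,0,0,0,0,0,0,-0.8,0,0,0,0],
)

```text
t: 11.08
eef_pos: [0.4219, 0.2409, 0.2826]
tool_rot: [-0.06, 0.947, 0.236, 0.209]
contact_force: [-0.2, -0.3, 0.1]
gripper_width: 1.002
grasp_force: 0.0
```

Emit:
servo_tool(
  motion=[0,0,-0.8,0,0,0,0,0,0,-0.6,0,0,0,0,0,0,0,0,0,0,0],
)

```text
t: 11.45
eef_pos: [0.4117, 0.2353, 0.3086]
tool_rot: [-0.062, 0.947, 0.236, 0.21]
contact_force: [0.4, -0.3, -0.0]
gripper_width: 1.001
grasp_force: 0.0
```

```bash
python3 - <<'E'
from plan import *
import cv2
p,r,o=pose();print(p,o['t'],o['contact_force'],o['gripper_width'])
s=bot.read_camera("scene");w=bot.read_camera("wrist")
a=cv2.resize(s[110:285,200:340],None,fx=3,fy=3,interpolation=cv2.INTER_CUBIC)
b=cv2.resize(w,(380,238));c=np.zeros((525,800,3),np.uint8);c[:,:420]=a;c[:238,420:]=b
cv2.imwrite("pics/end.png",c[:,:,::-1])
E
```

```text
[0.41168294 0.23531907 0.30855342] 11.45 [ 0.38355144 -0.29118956 -0.03078988] 1.0005156086142706
```

View pics/end.png

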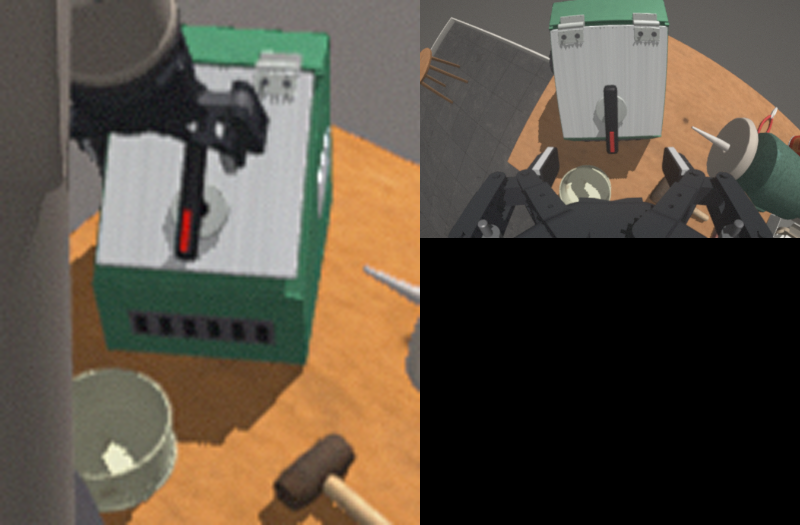

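The hatch is flush and the bar points straight down the slope (wrist inset (611,88)–(611,150)). The tin and mallet have not moved, and the gripper is clear.

```bash
python3 -c "
from station import bot
print(bot.hand_in())"
```

```text
the job is handed in; nothing more can be done
None
```

I lowered the hatch onto its gasket, turned the T-handle clockwise to its stop, let go and handed the job in at about 11.5 s; the tin and mallet look unmoved, but I didn't recheck the wax bar, and the hand-in gave no verdict.

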